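# Tip the weighed rusks into the crate

### The arm

A 7-joint arm with a two-finger parallel gripper is mounted at the origin on the work surface. World frame = base frame: x ahead of the robot, y to its left, z up, the work surface at z = 0. Lengths are in m, angles in rad, forces in N, time in s.
With the tool pointing down it reaches from about 0.35 to 0.9 m from the base axis. Payload 8.1 kg.
Tool frame: the origin (TCP) lies midway between the tips of the shut fingers; the grasp point (between the pads) lies 19 mm behind it; y points along the fingers, x is the direction in which the jaws open and shut, and the axes are right-handed (so a half turn about y gives the same grasp; the last joint's range is limited). The gripper opens to 92 mm and grips with 3 to 60 N. Pads are 19 mm wide; open, the fingers measure 130 mm over their backs; the gripper's body (75 mm by 190 mm) begins 47 mm behind the grasp point.
Start: joints at [1.151, 0.434, 0.025, 1.573, -0.012, 1.134, -0.075], TCP at [0.195, -0.594, 0.227] pointing down, gripper open.
Joint ranges: [-2.62, 2.62], [-0.44, 2.09], [-1.27, 1.32], [0.08, 2.57], [-1.32, 4.46], [0.12, 2], [-2.74, 2.74]. Speed limits (rad/s): [2.22, 2.22, 3.01, 3.01, 3.14, 3.14, 3.14].

### API

Orientations are given as a unit quaternion [w, x, y, z].
In Python, from station import sense, get_image, camera_info, sign_off, boxes_of, regions_of, place_of gives the robot as it stands.
- The arm moves only by the tool arm_command, never from a script. Its argument "motion" is a list of rows, each a list of 3 entries, a list of its own where there are three numbers: the turn, a rotation vector about the tool's x, y, z in degrees, then the shift along the tool's x, y, z in m, then the finger opening in m, from 0 to 0.0918. In form: [[[ax, ay, az], [tx, ty, tz], claw], ...]. A call has 1 to 12 rows; each row is the pose to reach, as a shift and turn from the pose measured when the call began, along the tool's axes at that moment; what a row does not reach only later rows make up. A row lasts 1/10 s, in which the tool goes at most 50 mm and 8.59 degrees, less where a joint would pass 70% of its speed; a pose out of reach is approached as far as the arm can. A call with a gripper value outside its range is refused whole. The fingers move at their own pace and stop on an object; "newtons" is the grip in N (left out, the last holds). Time passes only in rows, so rows that repeat a pose let the fingers close. It gives the time, the measured TCP pose, the force and the opening at its end, in the units of the state.
- sense(): the state, without advancing time (a new reading comes with each control period).
- get_image(name): name is "scene" or "top" or "wrist"; returns (picture, depth): 384x512x3 uint8, red, green, blue; 384x512 float32, m along the optical axis (not along the pixel's ray), 0 where there is no reading.
- camera_info(name): a dict with "fx", "fy", "cx", "cy" (pixels), "R" (3x3) and "t" (3): a world point X has camera coordinates R X + t; the wrist camera has in their place "tool_from_camera" (4x4, takes a point from camera to tool coordinates, whose origin is the TCP and whose axes are the tool frame's). Camera axes: x right, y down, z forward; pixel columns grow to the right and rows downward; lengths in m; the calibration is good to about 2 mm. A picture is of the moment at which its call begins: read the wrist's pose just before it. camera_info takes no time and is no camera call.
- sign_off(): hands the job in, once; it reports no verdict.
Trained networks look in the newest picture that a camera, given by its name, has taken for a name from the list of things; names that differ only in an ending like _2 or _b are one class to them, and where a whole thing is asked for, a point or a joint stands for the part that bears it (a point fixed in the world has none). Each returns a list of dicts, best first, with "confidence" (0 to 1); they miss things now and then, are a little off and sometimes report something else, mostly with a low value. They report only what shows in the picture. A call takes as long as a camera call. They do not tell look-alikes from the thing itself.
- boxes_of(camera, target): "location" ([column, row] in pixels, amid what is visible of it).
- regions_of(camera, target): "mask" (384x512 bool, what is visible of it) and "location" ([column, row] in pixels, amid what is visible of it).
- place_of(camera, target): "location" ([column, row] in pixels: a listed point, or the origin of a listed thing).
The state is a dict: "time_s": time; "qpos": joint angles; "qd": joint speeds; "joint_efforts": joint torques, N m; "tool_pos": TCP position; "ee_rot": TCP orientation; "ft_force": force on the tool from outside, world axes, zero at the start; "wrist_torque": the same for the moment, N m; "width": finger opening in m.
Only numpy, scipy, OpenCV 4.12 (cv2) and the standard library are available. Lean on these libraries where they do the work, as an engineer would, in place of code of your own. Each camera call takes 0.05 s, during which the arm holds its last target. There are 200 camera calls.

### The job

The barley rusks have been weighed: slide the empty wooden crate across the counter until it stands under the open lip of the scale's pan, then tip the pan by its arched handle so that all four rusks slide into the crate. Ease the pan back down until it rests level again, without letting it slam. Do not touch the rusks with the gripper, keep the crate standing on the counter and leave the jars, the eggs and the spoon alone.

Things in the scene. Friction and masses are not known exactly. Their poses are not given: they have to be found in the camera images.
- scale: Counter scale, fixed. +x is the way the pan pours. Origin on the counter; white housing x -150 to +15 mm (flat front face at +15), y +-95 mm, 68 mm high. Two steel cheeks (x +-15, y +-77 mm, 135 mm high) carry the pan's hinge, along y at x 0, 125 mm above the counter. A grey block (x -130 to -110 mm) carries the pan's rear.
- pan (a joint): Steel pan's angle, rad: 0 level at rest, grows as the lip goes down, stop 0.85. Level, it spans x -152 (closed rear) to +70 mm (open lip) in the scale's frame, 112 mm wide inside, floor 130 mm above the counter, side walls 30, rear 35 mm high. Its weight and a weak spring return it to 0 from any angle (a few N at the handle): it drops if let go. Rusks begin to slide at 0.45 to 0.65 rad.
- pan_bar (a point): Middle of the arched handle: a round 10 mm steel bar bridging the pan along the scale's y (+-64 mm), on legs at the pan's sides. Level, it is at x -50 mm in the scale's frame, 230 mm above the counter, 100 mm over the pan's floor. It turns about the hinge (radius 116 mm): pushing it about 90 mm along the scale's +x, at nearly constant height, tips the pan to 0.8 rad.
- pan_lip (a point): Middle of the open lip's upper edge, where the rusks slide off: 70 mm ahead of the hinge, 130 mm above the counter when level; at 0.8 rad about 50 mm ahead of the hinge and 78 mm above the counter. It turns with the pan.
- crate: Loose open light-wood crate, 200 (its x) x 170 (its y) x 65 mm high, walls and floor 8 mm, about 0.5 kg. Origin at its centre, half-way up (32 mm above the counter). Same either way round. With a 170 mm side flush against the scale's front face and centred on it, it stands properly under the lip, its centre 115 mm ahead of the scale's origin.
- rusk1: One of four alike brown barley rusks lying in the pan, 44 x 30 x 24 mm, about 22 g; origin at its centre.
- rusk2: One of four alike brown barley rusks lying in the pan, 44 x 30 x 24 mm, about 22 g; origin at its centre.
- rusk3: One of four alike brown barley rusks lying in the pan, 44 x 30 x 24 mm, about 22 g; origin at its centre.
- rusk4: One of four alike brown barley rusks lying in the pan, 44 x 30 x 24 mm, about 22 g; origin at its centre.
- pickle_jar: Bystander: glass jar 76 mm wide, 110 mm high; origin at its underside.
- honey_jar: Bystander: small glass jar 60 mm wide, 75 mm high; origin at its underside.
- egg_flat: Bystander: green egg flat 170 x 230 mm with brown eggs, 59 mm high; origin at its underside.
- spoon: Bystander: wooden spoon lying on the counter; origin under its middle.
Things that resemble listed ones, but are neither listed nor needed, are in the scene too. What is shaped like the rusk2 but black, blue or pink is not meant.

How it is judged:
On the way, in this order (a step that is already met when the one before it is completed fails the run):
1. the crate stands under the pan's lip while the pan is still level (x of crate in the frame of scale below 0.17 m and y of crate in the frame of scale between -0.07 and 0.07 m and value of joint pan below 0.2 rad), for 0.1 s.
2. the pan is tipped (value of joint pan above 0.35 rad), for 0.1 s.
At the end, for the whole second after the job is handed in: All four rusks lie at rest inside the crate's walls; the crate stands upright and still on the counter (within 0.06 rad, not raised over 7 mm); the pan is back level (within 0.05 rad) (x of rusk1 in the frame of crate between -0.094 and 0.094 m and y of rusk1 in the frame of crate between -0.079 and 0.079 m and z of rusk1 in the frame of crate between -0.035 and 0.045 m and linear speed of each of rusk1, rusk2, rusk3, rusk4 below 0.03 m/s and x of rusk2 in the frame of crate between -0.094 and 0.094 m and y of rusk2 in the frame of crate between -0.079 and 0.079 m and z of rusk2 in the frame of crate between -0.035 and 0.045 m and x of rusk3 in the frame of crate between -0.094 and 0.094 m and y of rusk3 in the frame of crate between -0.079 and 0.079 m and z of rusk3 in the frame of crate between -0.035 and 0.045 m and x of rusk4 in the frame of crate between -0.094 and 0.094 m and y of rusk4 in the frame of crate between -0.079 and 0.079 m and z of rusk4 in the frame of crate between -0.035 and 0.045 m and value of joint pan below 0.05 rad and angle between crate's own z axis and vertical below 0.06 rad and height (world z) of crate below 0.04 m and linear speed of crate below 0.02 m/s); the robot touches nothing.
It fails at once if the gripper touches a rusk (contact force between the fingers and rusk1 above 0.3 N or contact force between the fingers and rusk2 above 0.3 N or contact force between the fingers and rusk3 above 0.3 N or contact force between the fingers and rusk4 above 0.3 N).
It fails at once if the pan slams down: it falls back faster than 2.5 rad/s (velocity of joint pan below -2.5 rad/s).
It fails at once if a jar, the egg flat or the spoon is moved by more than 30 mm (distance of any of pickle_jar, honey_jar, egg_flat, spoon from where it was at the start of the episode above 0.03 m).
It also fails if it takes over 64 s, if anything falls off the work surface, if the arm or the gripper's body presses on something with over 40 N, if the wrist force passes 120 N, or if a joint passes its speed limit or range.

## Working session

There is one attempt and no reset: what is moved stays moved. The work goes in short steps, Python scripts to look and compute and a tool call to move; the robot and the scene stay as the last step left them, time stands still between calls to the robot, and variables do not carry over. Pictures are saved under pics/ and viewed, about 8 in all and at most 12, crops included, and the job is handed in when it is done.

Besides the shell and the picture viewer there is one more tool, called after ">>>" as a command line: name --argument value ..., lists and objects as JSON in quotes. arm_command: Moves the arm, as the interface text tells. Its arguments: {"type":"object","properties":{"motion":{"type":"array"},"newtons":{"type":"number"}},"required":["motion"]}

```bash
mkdir -p pics; cat > h.py <<'E'
import numpy as np, cv2
from station import *
from scipy.spatial.transform import Rotation as R
def quat(q): return R.from_quat([q[1],q[2],q[3],q[0]]).as_matrix()
def world(cam,dep,info,st=None):
    v,u=np.mgrid[0:384,0:512]
    P=np.stack([(u-info['cx'])/info['fx']*dep,(v-info['cy'])/info['fy']*dep,dep],-1)
    if 'R' in info: return (P-np.array(info['t']))@np.array(info['R'])
    T=np.array(info['tool_from_camera']); P=P@T[:3,:3].T+T[:3,3]
    return P@quat(st['ee_rot']).T+np.array(st['tool_pos'])
def totool(d,st): return quat(st['ee_rot']).T@np.array(d)
E
python3 - <<'E'
from h import *
np.set_printoptions(precision=4,suppress=True)
s=sense(); print(s['time_s'],s['tool_pos'],s['ee_rot'],s['width']); print(quat(s['ee_rot']))
for c in ['top','scene']:
    im,d=get_image(c); i=camera_info(c); W=world(c,d,i)
    np.savez(f'{c}.npz',im=im,d=d,W=W)
    cv2.imwrite(f'pics/{c}0.png',im[:,:,::-1])
    for t in ['scale','pan_bar','pan_lip','crate','rusk1','pickle_jar','honey_jar','egg_flat','spoon']:
        for r in place_of(c,t)[:5]:
            u,v=r['location']; u0,v0=int(np.clip(round(u),0,511)),int(np.clip(round(v),0,383)); print(c,t,round(r['confidence'],2),np.round([u,v],0),W[v0,u0])
E
```

```text
0.0 [ 0.1945 -0.5934  0.2259] [ 0.5729 -0.5723  0.4154 -0.4144] 0.09164101564549511
[[ 0.3115 -0.0006  0.9502]
 [-0.9502  0.0015  0.3115]
 [-0.0016 -1.     -0.0001]]
top scale 0.95 [227. 187.] [0.5459 0.1309 0.1313]
top scale 0.5 [204. 168.] [0.5981 0.1949 0.1566]
top pan_bar 0.91 [198. 178.] [0.5558 0.1946 0.2328]
top pan_lip 0.83 [244. 178.] [0.5725 0.0812 0.1301]
top pan_lip 0.68 [269. 118.] [0.7737 0.0075 0.0779]
top pan_lip 0.25 [142. 244.] [0.3807 0.3928 0.0839]
top crate 0.92 [326. 183.] [ 0.5745 -0.1765  0.0089]
top rusk1 0.7 [169. 150.] [0.687  0.3406 0.0231]
top rusk1 0.61 [180. 189.] [0.5376 0.2632 0.1547]
top rusk1 0.58 [192. 138.] [0.7266 0.2644 0.0252]
top rusk1 0.55 [164. 180.] [0.5862 0.3533 0.0231]
top rusk1 0.55 [225. 140.] [0.7208 0.1554 0.0171]
top pickle_jar 0.94 [143. 242.] [0.3866 0.3905 0.0826]
top honey_jar 0.89 [271. 120.] [0.7681 0.0012 0.0746]
top egg_flat 0.84 [411. 257.] [ 0.3376 -0.4347  0.0099]
top spoon 0.76 [335. 129.] [ 0.7553 -0.2109  0.0133]
scene pan_bar 0.8 [321. 192.] [0.5691 0.2021 0.2304]
scene pan_lip 0.63 [276. 200.] [0.4614 0.0545 0.0015]
scene crate 0.67 [200. 202.] [ 0.5586 -0.1811  0.0126]
scene crate 0.29 [226. 280.] [0.8131 0.0134 0.0571]
scene rusk1 0.74 [286. 276.] [0.7336 0.1643 0.0261]
scene rusk1 0.72 [359. 256.] [0.5978 0.3529 0.019 ]
scene rusk1 0.69 [317. 202.] [0.609  0.1997 0.2347]
scene rusk1 0.66 [342. 205.] [0.533  0.2659 0.1538]
scene rusk1 0.52 [313. 216.] [0.6374 0.1987 0.2091]
scene pickle_jar 0.94 [392. 208.] [0.4137 0.4214 0.0534]
scene honey_jar 0.59 [223. 283.] [0.8198 0.0066 0.0472]
scene egg_flat 0.87 [162. 142.] [ 0.3808 -0.4037  0.0572]
scene spoon 0.61 [162. 245.] [ 0.7496 -0.2227  0.0166]
scene spoon 0.55 [320. 188.] [0.5619 0.1969 0.2369]
```

```bash
python3 - <<'E'
import cv2
a=cv2.imread('pics/top0.png')
cv2.imwrite('pics/top0c.png',cv2.resize(a[90:290,110:440],None,fx=2.4,fy=2.4))
E
python3 - <<'E'
from h import *
np.set_printoptions(precision=4,suppress=True)
Z=np.load('top.npz'); W=Z['W']
def rect(m):
    P=W[m][:,:2].astype(np.float32); (c,sz,a)=cv2.minAreaRect(P); print(len(P),np.array(c),np.array(sz),a, cv2.boxPoints((c,sz,a)).round(3).tolist())
X,Y,H=W[...,0],W[...,1],W[...,2]
box=(X>.4)&(X<.72)&(Y>-.4)&(Y<0.03)
m=box&(abs(H-.065)<.008)
n,l,st,c=cv2.connectedComponentsWithStats(m.astype(np.uint8),connectivity=8)
for k in np.argsort(-st[1:,4])[:3]+1: rect(l==k)
print('bar'); rect((X>.4)&(X<.72)&(Y>0.05)&(Y<.35)&(H>.222)&(H<.25))
print('housing'); rect((X>.4)&(X<.72)&(Y>0.05)&(Y<.4)&(abs(H-.068)<.006))
print('floor+'); rect((X>.4)&(X<.72)&(Y>0.0)&(Y<.4)&(H>.122)&(H<.17))
E
```

```text
695 [ 0.573  -0.1727] [0.171  0.2005] 0.9098230004310608 [[0.4860000014305115, -0.07400000095367432], [0.48899999260902405, -0.27399998903274536], [0.6600000262260437, -0.2720000147819519], [0.6570000052452087, -0.07100000232458115]]
9 [ 0.641  -0.2542] [0.0096 0.0094] 86.73481750488281 [[0.6359999775886536, -0.2590000033378601], [0.6449999809265137, -0.2590000033378601], [0.6460000276565552, -0.25], [0.6370000243186951, -0.24899999797344208]]
2 [ 0.5062 -0.0963] [0.0033 0.    ] 176.75540161132812 [[0.5080000162124634, -0.09600000083446503], [0.5080000162124634, -0.09600000083446503], [0.5049999952316284, -0.09600000083446503], [0.5049999952316284, -0.09600000083446503]]
bar
196 [0.5676 0.1997] [0.0107 0.1358] 89.81015014648438 [[0.5, 0.19499999284744263], [0.6349999904632568, 0.1940000057220459], [0.6349999904632568, 0.20499999821186066], [0.5, 0.20499999821186066]]
housing
759 [0.5319 0.2674] [0.2649 0.2606] 89.99661254882812 [[0.4020000100135803, 0.13500000536441803], [0.6620000004768372, 0.13500000536441803], [0.6620000004768372, 0.4000000059604645], [0.4020000100135803, 0.4000000059604645]]
floor+
3177 [0.5672 0.1914] [0.1612 0.2228] 0.38340598344802856 [[0.4860000014305115, 0.3019999861717224], [0.4869999885559082, 0.07900000363588333], [0.6489999890327454, 0.08100000023841858], [0.6470000147819519, 0.30300000309944153]]
```

View pics/top0c.png

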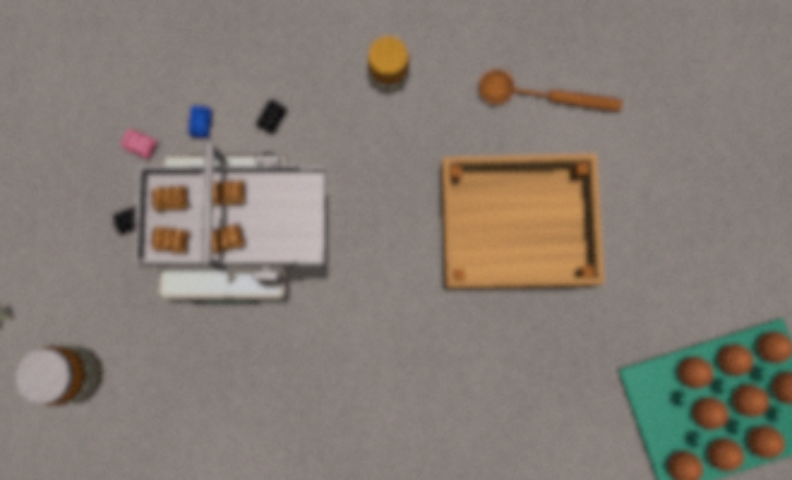

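View pics/scene0.png

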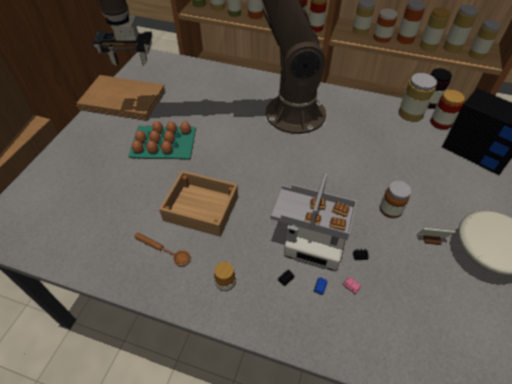

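The top crop shows the scale with its pan pouring toward world −y: handle bar at crop (208,215), four brown rusks at (170,197), (229,193), (170,240) and (229,240). The empty crate is at (523,222). The look-alikes are the black, blue and pink blocks on the counter at (271,115), (200,120), (140,143) and (124,220), and the cutting board at scene (120,97). None of these are needed.

By depth:
- **Crate:** centre (0.573, −0.173), 200 × 171 mm, as given.
- **Bar:** (0.567, 0.200, 0.230), so the scale's origin is at (0.567, 0.150).
- **Goal:** crate centre at (0.567, 0.035).

I'll grip the crate's −y wall and slide it toward +y.

>>> arm_command --motion '[[[0,5,0],[-0.017,0,0.042],0.09],[[0,10,0],[-0.034,0,0.084],0.09],[[0,15,0],[-0.051,0,0.126],0.09],[[0,18.15,0],[-0.068,0,0.168],0.09],[[0,18.15,0],[-0.085,0,0.21],0.09],[[0,18.15,0],[-0.102,0,0.252],0.09],[[0,18.15,0],[-0.119,0,0.294],0.09],[[0,18.15,0],[-0.136,0.02,0.336],0.09],[[0,18.15,0],[-0.153,0.04,0.378],0.09],[[0,18.15,0],[-0.17,0.06,0.42],0.09],[[0,18.15,0],[-0.19,0.076,0.462],0.09],[[0,18.15,0],[-0.19,0.076,0.462],0.09]]'

```text
time_s: 2.2
tool_pos: [0.5786, -0.261, 0.1481]
ee_rot: [0.504, -0.501, 0.499, -0.496]
ft_force: [0.6, 0.5, 0.5]
width: 0.0901
```

```bash
python3 - <<'E'
from h import *
np.set_printoptions(precision=4,suppress=True)
s=sense(); print(s['time_s'],s['tool_pos']); print(quat(s['ee_rot'])); print(s['ft_force'])
im,d=get_image('wrist'); W=world('wrist',d,camera_info('wrist'),s)
cv2.imwrite('pics/w1.png',im[:,:,::-1])
m=(abs(W[...,2]-.065)<.008)&(d>0)&(W[...,1]<-.15)
P=W[m]; print(len(P))
for x in (.53,.55,.57,.59,.61):
    q=P[(abs(P[:,0]-x)<.006)&(P[:,1]<-.24)&(P[:,1]>-.3)]
    if len(q): print(x,q[:,1].min(),q[:,1].max(),q[:,2].mean())
E
```

```text
2.2 [ 0.5786 -0.261   0.1481]
[[ 0.01   -0.0006  1.    ]
 [-0.9999  0.0055  0.01  ]
 [-0.0055 -1.     -0.0005]]
[0.5907 0.5354 0.5284]
5024
0.55 -0.27319163263409585 -0.26558361615126547 0.06535885890682809
0.57 -0.2727616585785661 -0.2652809510174823 0.06544775111655286
0.59 -0.27231285664301735 -0.2649651527152271 0.06542641552657553
0.61 -0.27264121919990336 -0.2646436406367139 0.06547547476749511
```

>>> arm_command --motion '[[[0,0.6,0],[0.008,0.02,-0.004],0.09],[[0,0.6,0],[0.008,0.045,-0.004],0.09],[[0,0.6,0],[0.008,0.07,-0.004],0.09],[[0,0.6,0],[0.008,0.09,-0.004],0.09],[[0,0.6,0],[0.008,0.108,-0.004],0.09],[[0,0.6,0],[0.008,0.108,-0.004],0.09],[[0,0.6,0],[0.008,0.108,-0.004],0.09]]' --newtons 15

```text
time_s: 2.95
tool_pos: [0.5721, -0.2737, 0.0417]
ee_rot: [0.499, -0.499, 0.502, -0.5]
ft_force: [0.9, -0.5, 0.7]
width: 0.09
```

>>> arm_command --motion '[[[0,0,0],[0,0,0],0.05],[[0,0,0],[0,0,0],0.02],[[0,0,0],[0,0,0],0.0],[[0,0,0],[0,0,0],0.0],[[0,0,0],[0,0,0],0.0],[[0,0,0],[0,0,0],0.0],[[0,0,0],[0,0,0],0.0],[[0,0,0],[0,0,0],0.0]]'

```text
time_s: 3.75
tool_pos: [0.572, -0.2736, 0.0416]
ee_rot: [0.499, -0.499, 0.502, -0.5]
ft_force: [-0.1, 0.1, 0.5]
width: 0.0309
```

>>> arm_command --motion '[[[0,0,0],[0,0,0],0.0],[[0,0,0],[0,0,0],0.0],[[0,0,0],[0,0,0],0.0],[[0,0,0],[0,0,0],0.0],[[0,0,0],[0,0,0],0.0],[[0,0,0],[0,0,0],0.0]]'

```text
time_s: 4.35
tool_pos: [0.572, -0.2731, 0.0416]
ee_rot: [0.499, -0.499, 0.502, -0.5]
ft_force: [-0.8, 4.3, 1.8]
width: 0.0081
```

>>> arm_command --motion '[[[0,0,0],[-0.01,0,0],0.0],[[0,0,0],[-0.03,0,-0.001],0.0],[[0,0,0],[-0.05,0,-0.002],0.0],[[0,0,0],[-0.07,0,-0.003],0.0],[[0,0,0],[-0.09,0,-0.004],0.0],[[0,0,0],[-0.11,0,-0.005],0.0],[[0,0,0],[-0.13,0,-0.005],0.0],[[0,0,0],[-0.15,0,-0.005],0.0],[[0,0,0],[-0.17,0,-0.005],0.0],[[0,0,0],[-0.185,0,-0.005],0.0],[[0,0,0],[-0.195,0,-0.005],0.0],[[0,0,0],[-0.195,0,-0.005],0.0]]'

```text
time_s: 5.55
tool_pos: [0.5678, -0.0763, 0.0419]
ee_rot: [0.5, -0.499, 0.502, -0.499]
ft_force: [0.5, 0.8, -3.2]
width: 0.0078
```

```bash
cat > crate.py <<'E'
from h import *
import sys
s=sense(); print(s['time_s'],s['tool_pos'],s['ft_force'])
im,d=get_image('top'); W=world('top',d,camera_info('top')); cv2.imwrite(f'pics/{sys.argv[1]}.png',cv2.resize(im[90:290,110:440,::-1],None,fx=2.4,fy=2.4))
X,Y,H=W[...,0],W[...,1],W[...,2]
m=(X>.4)&(X<.72)&(Y>-.3)&(Y<0.078)&(abs(H-.065)<.008)
P=W[m]; print('crate x',P[:,0].min(),P[:,0].max(),'y',P[:,1].min(),P[:,1].max())
for y in (-.05,-.02,.0,.03,.06):
    q=P[abs(P[:,1]-y)<.006]; print(y,q[:,0].min().round(4),q[:,0].max().round(4))
q=W[(X>.5)&(X<.635)&(Y>0.05)&(Y<.35)&(H>.222)&(H<.25)]; print('bar',np.median(q,0))
E
python3 crate.py t2
```

```text
5.55 [ 0.5677674  -0.07627399  0.04194796] [ 0.52641246  0.80360514 -3.19784372]
crate x 0.4854954461754795 0.6538797393281581 y -0.043317808409058176 0.07775266623416134Traceback (most recent call last):
  File "crate.py", line 9, in <module>
    q=P[abs(P[:,1]-y)<.006]; print(y,q[:,0].min().round(4),q[:,0].max().round(4))
                                     ~~~~~~~~~~^^
    return umr_minimum(a, axis, None, out, keepdims, initial, where)
ValueError: zero-size array to reduction operation minimum which has no identity
```

>>> arm_command --motion '[[[0,0,0],[-0.004,0,-0.001],0.0],[[0,0,0],[-0.008,0,-0.002],0.0],[[0,0,0],[-0.011,0,-0.002],0.0],[[0,0,0],[-0.011,0,-0.002],0.0]]'

```text
time_s: 6.0
tool_pos: [0.5657, -0.0661, 0.042]
ee_rot: [0.5, -0.499, 0.502, -0.499]
ft_force: [0.8, 1.0, -3.3]
width: 0.0081
```

>>> arm_command --motion '[[[0,0,0],[-0.002,0,0],0.0],[[0,0,0],[-0.003,0,0],0.0],[[0,0,0],[-0.003,0,0],0.0]]'

```text
time_s: 6.3
tool_pos: [0.5657, -0.0629, 0.042]
ee_rot: [0.5, -0.499, 0.502, -0.499]
ft_force: [-0.3, -0.3, -4.5]
width: 0.0077
```

>>> arm_command --motion '[[[0,0,0],[-0.002,0,0],0.0],[[0,0,0],[-0.003,0,0],0.0],[[0,0,0],[-0.003,0,0],0.0]]'

```text
time_s: 6.6
tool_pos: [0.5655, -0.0622, 0.042]
ee_rot: [0.498, -0.499, 0.502, -0.5]
ft_force: [-0.0, -8.1, -4.0]
width: 0.008
```

>>> arm_command --motion '[[[0,0,0],[0.001,0,0],0.05],[[0,0,0],[0.001,0,0],0.05],[[0,0,0],[0.001,0,0],0.05],[[0,0,0],[0.001,0,0],0.05],[[0,0,0],[0.001,0,0],0.05],[[0,0,0],[0.001,0,0],0.05],[[0,0,0],[0.001,-0.03,0],0.05],[[0,0,0],[0.001,-0.07,0],0.05],[[0,0,0],[0.001,-0.12,0],0.05],[[0,0,0],[0.001,-0.17,0],0.05],[[0,0,0],[0.001,-0.22,0],0.05],[[0,0,0],[0.001,-0.26,0],0.05]]'

```text
time_s: 7.8
tool_pos: [0.5663, -0.0635, 0.3053]
ee_rot: [0.499, -0.499, 0.501, -0.501]
ft_force: [1.2, -0.5, -0.5]
width: 0.0501
```

```bash
sed -i 's/^    q=P\[/    if not (abs(P[:,1]-y)<.006).any(): continue\n    q=P[/' crate.py; python3 crate.py t3
```

```text
7.8 [ 0.5662866  -0.06345771  0.30529231] [ 1.17498838 -0.47938864 -0.50346838]
crate x 0.4825310431918623 0.6512834797754569 y -0.02478915548236798 0.07777695345159724
-0.02 0.4826 0.4889
0.0 0.4825 0.4893
0.03 0.4828 0.4893
0.06 0.4829 0.6505
bar [0.56878784 0.19846603 0.2354768 ]
```

>>> arm_command --motion '[[[0,0,0],[-0.04,-0.01,0],0.05],[[0,0,0],[-0.08,-0.01,0],0.05],[[0,0,0],[-0.12,-0.01,0],0.05],[[0,0,0],[-0.16,-0.01,0],0.05],[[0,0,0],[-0.2,-0.01,0],0.05],[[0,0,0],[-0.235,-0.01,0],0.05],[[0,0,0],[-0.262,-0.01,0],0.05],[[0,0,0],[-0.262,-0.01,0],0.05],[[0,0,0],[-0.262,-0.01,0],0.05]]'

```text
time_s: 8.75
tool_pos: [0.5698, 0.1989, 0.3213]
ee_rot: [-0.501, 0.497, -0.499, 0.503]
ft_force: [0.5, -1.5, 0.4]
width: 0.0496
```

```bash
python3 - <<'E'
from h import *
s=sense(); print(s['time_s'],s['tool_pos'],s['width']); print(quat(s['ee_rot']).round(3))
im,d=get_image('wrist'); W=world('wrist',d,camera_info('wrist'),s)
cv2.imwrite('pics/w4.png',im[:,:,::-1])
X,Y,H=W[...,0],W[...,1],W[...,2]
P=W[(d>0)&(H>.22)&(H<.245)&(X>.5)&(X<.63)&(Y>.1)&(Y<.3)]
print(len(P)); 
for x in (.52,.545,.57,.595,.615):
    q=P[abs(P[:,0]-x)<.008]
    if len(q): print(x,q[:,1].min(),q[:,1].max(),q[:,2].max())
E
```

```text
8.75 [0.5697691  0.19886129 0.32130214] 0.04964521627332026
[[-0.003  0.008  1.   ]
 [-1.     0.    -0.003]
 [-0.    -1.     0.008]]
1490
0.545 0.19483982954888054 0.20417784482022255 0.23715376605894675
0.57 0.1948974063756752 0.20398020128969058 0.23727412453723823
0.595 0.19495178043916891 0.20382801121406813 0.23750655118727007
0.615 0.19416057709091109 0.20368038660018134 0.2373408604421922
```

View pics/w4.png

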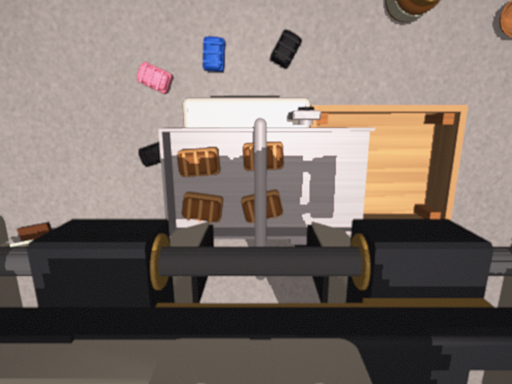

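The wrist view shows the bar (column 260) between the open fingers, the four brown rusks at (200,160), (262,155), (200,207) and (262,206), and the crate flush under the lip at (415,150). Next I lower the fingers so they straddle the bar, staying about 55 mm above the rusks.

>>> arm_command --motion '[[[0,0,0],[0,0.03,0],0.05],[[0,0,0],[0,0.06,0],0.05],[[0,0,0],[0,0.09,0],0.05],[[0,0,0],[0,0.107,0],0.05],[[0,0,0],[0,0.107,0],0.03],[[0,0,0],[0,0.107,0],0.02],[[0,0,0],[0,0.107,0],0.02],[[0,0,0],[0,0.107,0],0.02],[[0,0,0],[0,0.107,0],0.02],[[0,0,0],[0,0.107,0],0.02]]'

```text
time_s: 9.8
tool_pos: [0.5712, 0.1977, 0.215]
ee_rot: [-0.501, 0.496, -0.499, 0.504]
ft_force: [0.8, -0.7, -0.1]
width: 0.0201
```

>>> arm_command --motion '[[[0,0,0],[0.006,-0.002,0],0.02],[[0,0,0],[0.013,-0.004,0],0.02],[[0,0,0],[0.02,-0.007,0],0.02],[[0,0,0],[0.027,-0.009,0],0.02],[[0,0,0],[0.034,-0.01,0],0.02],[[0,0,0],[0.041,-0.011,0],0.02],[[0,0,0],[0.048,-0.011,0],0.02],[[0,0,0],[0.055,-0.011,0],0.02],[[0,0,0],[0.062,-0.011,0],0.02],[[0,0,0],[0.068,-0.01,0],0.02],[[0,0,0],[0.074,-0.009,0],0.02],[[0,0,0],[0.08,-0.008,0],0.02]]'

```text
time_s: 11.0
tool_pos: [0.5706, 0.1172, 0.2227]
ee_rot: [-0.501, 0.496, -0.499, 0.503]
ft_force: [1.3, 3.0, 1.6]
width: 0.0202
```

>>> arm_command --motion '[[[0,0,0],[0.004,0.001,0],0.02],[[0,0,0],[0.009,0.002,0],0.02],[[0,0,0],[0.014,0.003,0],0.02],[[0,0,0],[0.014,0.003,0],0.02],[[0,0,0],[0.014,0.003,0],0.02],[[0,0,0],[0.014,0.003,0],0.02],[[0,0,0],[0.014,0.003,0],0.02]]'

```text
time_s: 11.7
tool_pos: [0.5702, 0.1035, 0.2196]
ee_rot: [-0.501, 0.497, -0.499, 0.503]
ft_force: [-0.7, 3.4, -2.1]
width: 0.0201
```

```bash
python3 - <<'E'
from h import *
print(sense()['tool_pos'])
a,_=get_image('scene')
cv2.imwrite('pics/s5.png',cv2.resize(a[130:320,150:400,::-1],None,fx=3,fy=3))
b,_=get_image('top'); cv2.imwrite('pics/t5.png',b[:,:,::-1])
for r in regions_of('scene','rusk1')[:9]: print(r['confidence'],r['location'])
E
```

```text
[0.57021071 0.1035238  0.21957874]
0.58 [318.9, 283.8]
0.56 [289.3, 277.4]
0.5 [352.4, 285.4]
0.49 [258.0, 220.3]
0.49 [359.8, 255.4]
0.45 [245.9, 207.0]
0.4 [241.5, 223.6]
```

View pics/s5.png

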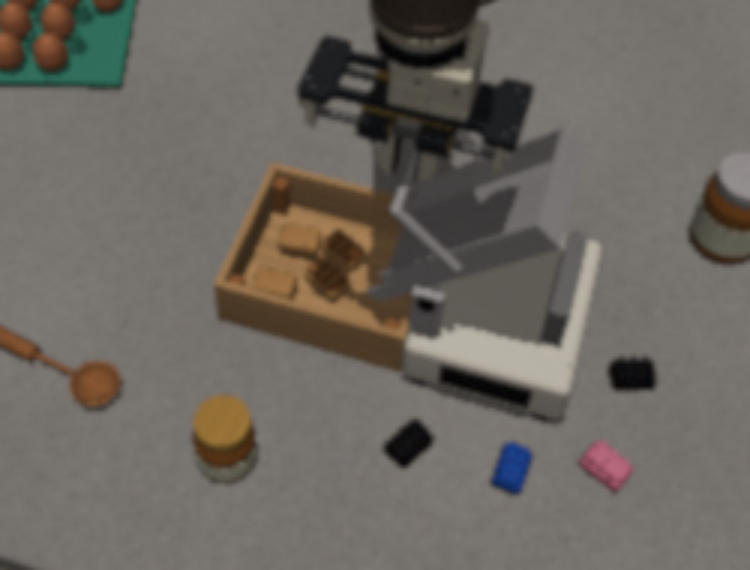

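The pan is tipped and all four rusks are in the crate, at crop (298,237), (272,280), (343,250) and (330,278). I ease the pan back slowly.

>>> arm_command --motion '[[[0,0,0],[-0.004,-0.001,0],0.02],[[0,0,0],[-0.009,-0.002,0],0.02],[[0,0,0],[-0.014,-0.003,0],0.02],[[0,0,0],[-0.019,-0.004,0],0.02],[[0,0,0],[-0.024,-0.005,0],0.02],[[0,0,0],[-0.029,-0.006,0],0.02],[[0,0,0],[-0.034,-0.007,0],0.02],[[0,0,0],[-0.039,-0.007,0],0.02],[[0,0,0],[-0.044,-0.006,0],0.02],[[0,0,0],[-0.049,-0.006,0],0.02],[[0,0,0],[-0.054,-0.005,0],0.02],[[0,0,0],[-0.059,-0.005,0],0.02]]'

```text
time_s: 13.05
tool_pos: [0.5704, 0.1628, 0.2244]
ee_rot: [-0.501, 0.497, -0.499, 0.503]
ft_force: [1.0, 1.3, -1.2]
width: 0.0201
```

>>> arm_command --motion '[[[0,0,0],[-0.005,0.001,0],0.02],[[0,0,0],[-0.01,0.003,0],0.02],[[0,0,0],[-0.015,0.004,0],0.02],[[0,0,0],[-0.02,0.006,0],0.02],[[0,0,0],[-0.024,0.007,0],0.02],[[0,0,0],[-0.028,0.008,0],0.02],[[0,0,0],[-0.032,0.009,0],0.02],[[0,0,0],[-0.035,0.01,0],0.02],[[0,0,0],[-0.037,0.01,0],0.02],[[0,0,0],[-0.037,0.01,0],0.02],[[0,0,0],[-0.037,0.01,0],0.02]]'

```text
time_s: 14.15
tool_pos: [0.5709, 0.1995, 0.2145]
ee_rot: [-0.501, 0.497, -0.499, 0.503]
ft_force: [0.4, -0.8, 0.5]
width: 0.0201
```

>>> arm_command --motion '[[[0,0,0],[0,0,0],0.04],[[0,0,0],[0,0,0],0.04],[[0,0,0],[0,0,0],0.04],[[0,0,0],[0,0,0],0.04],[[0,0,0],[0,-0.02,0],0.04],[[0,0,0],[0,-0.05,0],0.04],[[0,0,0],[0,-0.09,0],0.04],[[0,0,0],[-0.02,-0.13,-0.02],0.04],[[0,0,0],[-0.05,-0.14,-0.06],0.04],[[0,0,0],[-0.09,-0.14,-0.09],0.04],[[0,0,0],[-0.12,-0.14,-0.1],0.04],[[0,0,0],[-0.12,-0.14,-0.1],0.04]]'

```text
time_s: 15.35
tool_pos: [0.4668, 0.3253, 0.354]
ee_rot: [0.503, -0.498, 0.498, -0.5]
ft_force: [-0.3, -0.9, -1.0]
width: 0.04
```

```bash
python3 - <<'E'
from h import *
s=sense(); print(s['time_s'],s['tool_pos'],s['ft_force'])
im,d=get_image('top'); W=world('top',d,camera_info('top')); cv2.imwrite('pics/t6.png',cv2.resize(im[110:260,140:400,::-1],None,fx=3,fy=3))
X,Y,H=W[...,0],W[...,1],W[...,2]
q=W[(X>.5)&(X<.62)&(Y>0.08)&(Y<.18)&(H>.1)&(H<.2)]
A=np.c_[q[:,:2],np.ones(len(q))]; print('floor plane',np.linalg.lstsq(A,q[:,2],rcond=None)[0], len(q))
for r in place_of('top','rusk1'):
    u,v=r['location']; print(round(r['confidence'],2),W[int(round(v)),int(round(u))].round(3))
E
```

```text
15.35 [0.46681097 0.32534378 0.35399783] [-0.33705816 -0.91734272 -0.9766745 ]
floor plane [-0.05363246  0.01241597  0.16109089] 1267
0.71 [0.578 0.028 0.035]
0.66 [0.732 0.161 0.027]
0.57 [ 0.543 -0.003  0.031]
0.52 [0.543 0.137 0.13 ]
0.52 [ 0.329 -0.412  0.061]
0.51 [0.716 0.257 0.027]
0.45 [0.686 0.339 0.027]
0.42 [ 0.601 -0.013  0.035]
0.38 [0.585 0.352 0.028]
0.34 [ 0.756 -0.209  0.002]
```

View pics/t6.png

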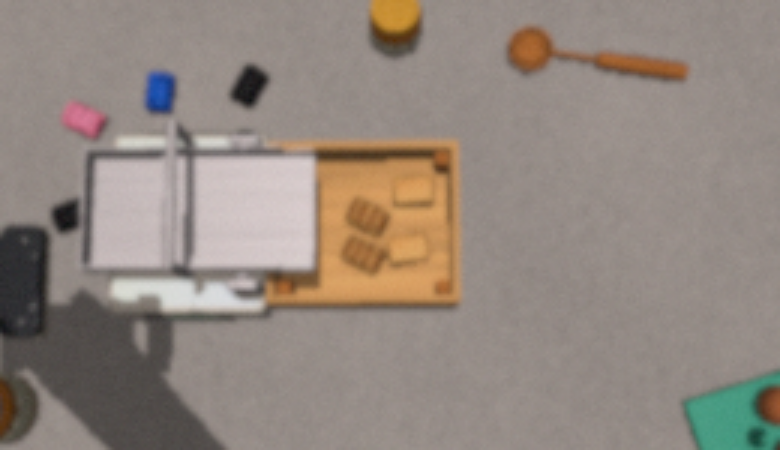

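The pan is level and empty, and the crate is flush against the scale. The four rusks lie in it at (367,216), (363,254), (413,190) and (408,249). The jars and spoon are where they were, and the robot touches nothing.

```bash
python3 -c "
from station import *
print(sign_off())"
```

```text
the job is handed in; nothing more can be done
None
```

I gripped the crate by its wall and slid it flush against the scale's front. Then I tipped the pan to about 0.8 rad with the fingers straddling the handle bar, so all four rusks slid into the crate. I eased the pan back at about 0.5 rad/s and handed the job in at about 15 s of the 64 s allowed.

**Last checks:**
- **Rusks:** the last picture shows all four inside the crate walls. The network reported only three of them, so the fourth is confirmed by eye.
- **Pan:** it is level, with a floor slope of about 0.01 along the pour direction. The same fit gave −0.05 across the pan, where it can't tip; I put that down to other scale parts in the fit and did not check.
- **Crate:** it looks upright and flush with the scale, centred to within about 1 mm.
- **Bystanders:** the jars, egg flat and spoon look unmoved, judged by eye. The pickle jar and egg flat are cut off at the edge of the last crop.
- **Robot:** it is clear of everything.

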